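# Clamp the gift box and draw off its deep lid

### The arm

A 6-joint arm with a two-finger parallel gripper is mounted at the origin on a cart in front of the work surface, level with it; the furniture and walls round the work are solid. World frame = base frame: x ahead of the robot, y to its left, z up, the work surface at z = 0. Lengths are in mm, angles in degrees, forces in N, time in s.
With the tool pointing down it reaches from about 350 to 850 mm from the base axis. Payload 8.1 kg.
Tool frame: the origin (TCP) lies midway between the tips of the shut fingers; the grasp point (between the pads) lies 19 mm behind it (r.pinch_z is the distance from the TCP to the grasp point, in mm); z points along the fingers, y is the line along which they close (so a half turn about z gives the same grasp; the last joint's range is limited). The gripper opens to 85 mm and grips with 20 to 120 N. Pads are 22 mm wide; open, the fingers measure 114 mm over their backs; the gripper's body (76 mm by 85 mm) begins 54 mm behind the grasp point. The pads swing forward as they close: fully open they stand 13 mm farther back than shut.
Start: joints at [-70.783, 7.471, 85.268, -0, 87.261, -4.893], TCP at [245.114, -547.653, 231.292] pointing down, gripper open.
Joint ranges: [-169.43, 169.43], [-51.17, 129.36], [1.28, 143.12], [-76.62, 256.62], [0, 156.53], [-152.29, 152.29]. Speed limits (degrees/s): [136.94, 136.94, 159.86, 180, 180, 180].

### API

Orientations are given as [roll, pitch, yaw] about the fixed x, y, z axes, in that order (R = Rz(yaw) Ry(pitch) Rx(roll)).
In Python, from bench import sensors, optics, job, r gives the robot as it stands.
- The arm moves only by the tool play_rows, never from a script. Its argument "motion" is a list that holds one entry, the list of rows, each a list of 6 numbers: the shift along the tool's x, y, z in cm, then the turn, a rotation vector about the tool's x, y, z in degrees. In form: [[[x, y, z, ax, ay, az], ...]]. A call has 1 to 5 rows; each row is the pose to reach, as a shift and turn from the pose commanded when the call began, along the tool's axes at that moment; what a row does not reach only later rows make up. A row lasts 1/10 s, in which the tool goes at most 50 mm and 8.59 degrees, less where a joint would pass 70% of its speed; a pose out of reach is approached as far as the arm can. A call with a gripper value outside its range is refused whole. "jaw" is the opening, from 0 (shut) to 1 (fully open), set as the call begins (left out, the last holds). The fingers move at their own pace and stop on an object; "squeeze" is the grip in N (left out, the last holds). Time passes only in rows, so rows that repeat a pose let the fingers close. It gives the time, the measured TCP pose, the force, the opening and the grip force at its end, in the units of the state.
- sensors.sense(): the state, without advancing time (a new reading comes with each control period).
- optics.snapshot(name): name is "scene" or "top" or "wrist"; returns a dict with "pixels" (420x560x3 uint8, red, green, blue), "mtx" (3x3 intrinsics, pixels), "k1" (the pictures are not rectified: a ray, as slopes to the right and down, at radius r is drawn at 1 + k1 r^2 times it, then the intrinsics apply), "R" (3x3) and "t" (3): a world point X has camera coordinates R X + t; the wrist camera has in their place "T_tool_cam" (4x4, takes a point from camera to tool coordinates, whose origin is the TCP and whose axes are the flange's). Camera axes: x right, y down, z forward; pixel columns grow to the right and rows downward; lengths in mm; the calibration is good to about 2 mm. A picture is of the moment at which its call begins: read the wrist's pose just before it. There is no depth.
- job.hand_in(): hands the job in; it is judged then, once.
The state is a dict: "time": time; "joint_pos": joint angles; "qd": joint speeds; "joint_efforts": joint torques, N m; "tool_pos": TCP position; "tcp_rot": TCP orientation; "ft_force": force on the tool from outside, world axes, zero at the start; "wrist_torque": the same for the moment, N m; "finger_gap": finger opening in mm; "grip_force": force on a finger pad.
Only numpy, scipy, OpenCV 4.12 (cv2) and the standard library are available. Lean on these libraries where they do the work, as an engineer would, in place of code of your own. Each camera call takes 0.05 s, during which the arm holds its last target. There are 200 camera calls.

### The job

Open the tall gift box that stands in the wooden holder so its sweets can be checked: first slide the holder's clamp fully home over the box's foot so that the box is held down, then draw the tight, deep lid straight up and off without the box coming up with it. Set the lid gently, open side down, on the middle of the closed notebook and let go, leaving the box clamped and upright in its holder.

Things in the scene. Friction and masses are not known exactly. Their poses are not given: they have to be found in the camera images.
- holder: Fixed wooden holder lying on the worktop: board 90 (x) x 210 (y) x 12 mm, origin at the centre of its underside. The gift box stands on the board with its middle at y = +30 mm. At the +y end a fixed lip already reaches 7 mm over the box's foot; at the -y end is the sliding clamp. Apart from box and tab nothing on it is higher than 30 mm.
- clamp (a joint): Travel of the sliding clamp along the holder's +y, towards the box, in m: 0 = fully back (the box is not held at that end), 0.028 = fully home against its stop, its lip 7 mm over the box's foot. It starts at 0 to 0.006. Friction about 2 N; it stays where it is left.
- clamp_tab (a point): Middle of the top of the clamp's upright wooden tab, 68 mm above the worktop; axes as the holder. The tab is 20 mm (x) by 14 mm (y) and stands 40 mm high on the clamp block; it can be pinched across its 20 mm from above and pushed or carried along +y of the holder. With the clamp home it stays 41 mm clear of the lid's end.
- gift_base: Loose base of the plain kraft gift box, about 0.15 kg: foot 64 (x) x 104 (y) x 8 mm that stands out all round under the lid, and a paper inner tray 43 x 75 mm rising to 60 mm, with two chocolates fast inside. Origin at the centre of its underside, 12 mm above the worktop; z up. The lips leave 1.5 mm of play over the foot; not clamped, it comes up with the lid.
- gift_lid: Kraft lid of that box, 60 g, 52 (x) x 84 (y) x 62 mm, closed top, paper label. Origin at the centre of its open lower rim, z towards the top. At first its rim rests on the foot, 20 mm above the worktop, its top at 82 mm, axes as the holder. Spring pads drag on it with 5 to 10 N for 45 mm; it is clear of the tray after 52 mm. Grip it across its 52 mm. Gift boxes outside the holder are bystanders.
- notebook: Closed notebook with a dark blue cover, 148 (x) x 109 (y) x 14 mm, fixed flat on the worktop; origin at the centre of its underside. The lid is to stand on its middle, turned any way.

How it is judged (in metres and radians):
On the way, in this order (a step that is already met when the one before it is completed fails the run):
1. the clamp is fully home (within 5 mm) over the foot while the lid is still on the box (value of joint clamp above 0.023 m and z of gift_base in the frame of holder below 0.018 m and z of gift_lid in the frame of gift_base below 0.016 m), for 0.2 s.
2. the lid is drawn clear above the box, upright within 20 degrees, while the clamped box stays down (value of joint clamp above 0.023 m and z of gift_base in the frame of holder below 0.018 m and z of gift_lid in the frame of gift_base above 0.064 m and horizontal distance between gift_lid and gift_base below 0.03 m and angle between gift_lid's own z axis and vertical below 0.35 rad), for 0.05 s.
At the end, for the whole second after the job is handed in: The lid stands at rest on the notebook, open side down and flat (within 7 degrees), its middle within 30 mm of the notebook's middle; the box base is down in the holder (not raised more than 6 mm, upright within 6 degrees) and the clamp is still home (within 5 mm) (value of joint clamp above 0.023 m and z of gift_base in the frame of holder below 0.018 m and angle between gift_base's own z axis and vertical below 0.1 rad and horizontal distance between gift_lid and notebook below 0.03 m and z of gift_lid in the frame of notebook between 0.01 and 0.019 m and angle between gift_lid's own z axis and vertical below 0.12 rad and linear speed of gift_lid below 0.02 m/s); the robot touches nothing.
It fails at once if the box base comes up in its holder by more than 10 mm (z of gift_base in the frame of holder above 0.022 m).
It fails at once if the lid is let go more than 20 mm above the notebook (contact force between the fingers and gift_lid below 0.01 N and horizontal distance between gift_lid and notebook below 0.1 m and z of gift_lid in the frame of notebook above 0.034 m).
It also fails if it takes over 61 s, if anything falls off the work surface, if the arm or the gripper's body presses on something with over 40 N, if the wrist force passes 120 N, or if a joint passes its speed limit or range.

## Working session

There is one attempt and no reset: what is moved stays moved. The work goes in short steps, Python scripts to look and compute and a tool call to move; the robot and the scene stay as the last step left them, time stands still between calls to the robot, and variables do not carry over. Pictures are saved under pics/ and viewed, at most 12 in all, crops included, and the job is handed in when it is done.

Besides the shell and the picture viewer there is one more tool, called as name([rows], argument=value, ...), one row to a line, values as JSON. play_rows: Moves the arm, as the interface text tells. Its arguments: {"type":"object","properties":{"motion":{"type":"array","items":{"type":"array","items":{"type":"array","items":{"type":"number"}}}},"jaw":{"type":"number"},"squeeze":{"type":"number"}},"required":["motion"]}

```bash
mkdir -p pics; python3 - <<'E'
from bench import sensors, optics, job, r
import cv2,pickle
s=sensors.sense();print(s['time'],s['tool_pos'],s['tcp_rot'],s['finger_gap'],r.pinch_z)
for n in('scene','top'):
    d=optics.snapshot(n);pickle.dump(d,open(n+'.pkl','wb'));cv2.imwrite(f'pics/{n}.png',d['pixels'][:,:,::-1]);print(n,d['mtx'],d['k1'],d['R'],d['t'])
E
```

```text
0.0 [ 244.93729921 -547.10927248  230.23292503] [-1.79892741e+02 -9.62811031e-03  2.41088340e+01] 85.43801597157051 18.700000000000003
scene [[493.58027711   0.         281.55176451]
 [  0.         493.58027711 207.56310133]
 [  0.           0.           1.        ]] -0.15739638404013667 [[-0.89695371 -0.44212277  0.00122072]
 [-0.23809716  0.48070793 -0.84393698]
 [ 0.37253695 -0.75726306 -0.53644094]] [498.17251157 184.29425232 822.49642838]
top [[435.16680093   0.         278.91488368]
 [  0.         435.16680093 211.65447037]
 [  0.           0.           1.        ]] 0.0008388381113710118 [[ 0.02656262 -0.99939192 -0.02258797]
 [-0.9833873  -0.02206501 -0.18017366]
 [ 0.17956569  0.0269986  -0.98337543]] [ 19.70878247 525.53484423 855.84491316]
```

View pics/scene.png

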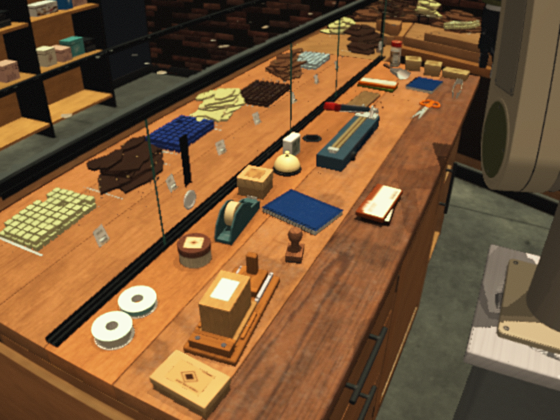

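View pics/top.png

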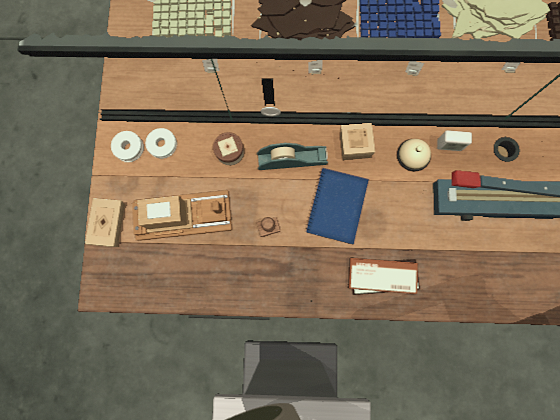

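The scene view shows the lidded box near (228,300), with the tab at (252,264) and the notebook at (302,210). In the top view the lid label is at (160,211), the tab at (217,208) and the notebook at (337,206). I'll enlarge both views to pick corners.

```bash
python3 - <<'E'
import cv2,numpy as np
a=cv2.imread('pics/top.png')[180:250,120:240]; b=cv2.imread('pics/scene.png')[240:365,180:290]
cv2.imwrite('pics/c1.png',cv2.resize(a,None,fx=6,fy=6,interpolation=cv2.INTER_CUBIC))
cv2.imwrite('pics/c2.png',cv2.resize(b,None,fx=4.8,fy=4.8,interpolation=cv2.INTER_CUBIC))
E
```

```text
(no output)
```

View pics/c1.png

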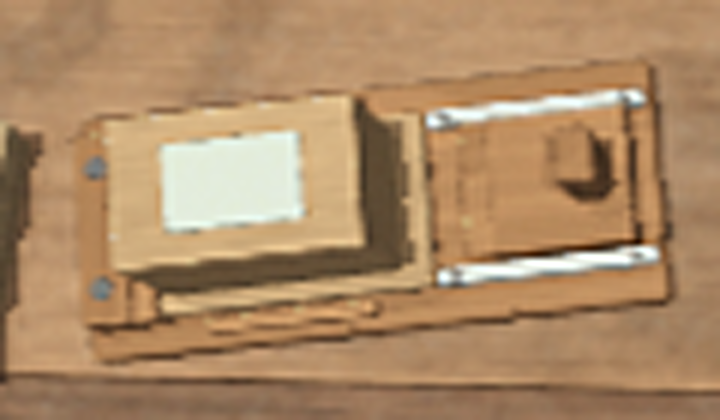

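View pics/c2.png

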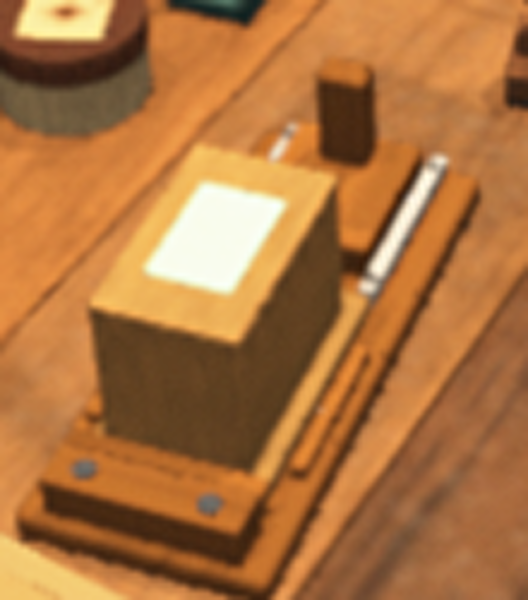

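Lid-top corners: in the top crop (105,122), (355,97), (362,245), (112,272); in the scene crop (92,308), (200,150), (337,182), (240,343). The tab top is at (571,153) in the top crop and (347,72) in the scene crop. Next I triangulate.

```bash
cat >h.py <<'E'
import numpy as np,cv2,pickle
from scipy.spatial.transform import Rotation as Ro
def und(p,d):
    p=np.atleast_2d(np.array(p,float))
    return cv2.undistortPoints(p[:,None],d['mtx'],np.array([d['k1'],0,0,0.]))[:,0]
def tri(pa,da,pb,db):
    P=[np.c_[d['R'],d['t']] for d in(da,db)]
    X=cv2.triangulatePoints(P[0],P[1],und(pa,da).T,und(pb,db).T);return (X[:3]/X[3]).T
def plane(p,d,z):
    R,t=np.array(d['R']),np.array(d['t']);C=-R.T@t
    w=np.c_[und(p,d),np.ones(len(np.atleast_2d(p)))]@R
    return C+w*((z-C[2])/w[:,2])[:,None]
E
python3 - <<'E'
from h import *
T,S=[pickle.load(open(n+'.pkl','rb')) for n in('top','scene')]
ct=lambda p:(np.array(p)+.5)/6-.5+[120,180]
cs=lambda p:(np.array(p)+.5)/4.8-.5+[180,240]
lt=ct([(105,122),(355,97),(362,245),(112,272)]);ls=cs([(92,308),(200,150),(337,182),(240,343)])
X=tri(lt,T,ls,S);print(X.round(1),X.mean(0))
print('top only z82',(p:=plane(lt,T,82)).round(1),p.mean(0));print('scene',(q:=plane(ls,S,82)).round(1),q.mean(0))
for p in(p,q): print('yaw of +y axis',np.degrees(np.arctan2(*((p[0]+p[3]-p[1]-p[2])[[1,0]]))))
a,b=ct([(571,153)]),cs([(347,72)]);print('tab',tri(a,T,b,S),plane(a,T,68),plane(b,S,68))
n=[(323,169),(368,179),(353,243),(307,232)];m=[(342,212),(311,231),(263,211),(296,191)]
print('nb T',plane(n,T,14).round(1),plane(n,T,14).mean(0),'S',plane(m,S,14).round(1),plane(m,S,14).mean(0))
print(tri([np.mean(n,0)],T,[np.mean(m,0)],S))
E
```

```text
[[537.1 320.8  77.3]
 [548.7 237.   75.2]
 [498.  231.1  75.7]
 [486.2 313.8  78.4]] [517.50389892 275.65753896  76.63435954]
top only z82 [[536.4 319.1  82. ]
 [546.8 235.   82. ]
 [496.4 229.2  82. ]
 [485.4 312.4  82. ]] [516.24872744 273.93837403  82.        ]
scene [[533.7 324.7  82. ]
 [544.4 243.8  82. ]
 [494.8 237.4  82. ]
 [484.4 316.9  82. ]] [514.32950162 280.71512768  82.        ]
yaw of +y axis 97.31296803130577
yaw of +y axis 97.4894793300025
tab [[532.59000044 164.12825395  64.07080613]] [[531.9354804  163.46765786  68.        ]] [[529.89479149 168.48128821  68.        ]]
nb T [[ 628.2  -60.5   14. ]
 [ 607.7 -158.4   14. ]
 [ 467.1 -125.3   14. ]
 [ 488.3  -27.6   14. ]] [547.81483877 -92.96849147  14.        ] S [[ 462.9 -109.5   14. ]
 [ 495.   -13.8   14. ]
 [ 618.6  -36.9   14. ]
 [ 590.2 -146.5   14. ]] [541.67053277 -76.64866378  14.        ]
[[ 5.49256583e+02 -9.45866754e+01 -7.95467753e-02]]
```

```bash
cat >>h.py <<'E'
def rel(target,yaw,n=1):
    from bench import sensors
    s=sensors.sense();R0=Ro.from_euler('xyz',s['tcp_rot'],degrees=True);R1=Ro.from_euler('xyz',[180,0,yaw],degrees=True)
    d=R0.inv().apply(np.array(target)-s['tool_pos'])/10;w=(R0.inv()*R1).as_rotvec(degrees=True)
    print('t',round(s['time'],2),np.round(s['tool_pos'],1),np.round(s['tcp_rot'],2),'F',np.round(s['ft_force'],1),'gap',round(s['finger_gap'],1))
    for k in range(1,n+1): print(np.round(np.r_[d,w]*k/n,2).tolist())
def wsnap():
    from bench import sensors,optics
    s=sensors.sense();d=optics.snapshot('wrist')
    M=np.eye(4);M[:3,:3]=Ro.from_euler('xyz',s['tcp_rot'],degrees=True).as_matrix();M[:3,3]=s['tool_pos']
    V=np.linalg.inv(M@d['T_tool_cam']);d['R'],d['t']=V[:3,:3],V[:3,3];return d
E
python3 - <<'E'
from h import *
from bench import optics
print(optics.snapshot('wrist')['T_tool_cam'])
rel((528,190,240),97.4,4)
E
```

```text
[[ 3.58472827e-04 -9.47562456e-01 -3.19570437e-01  8.25373568e+01]
 [ 9.99999917e-01  4.02184391e-04 -7.07888743e-05 -9.13648177e-01]
 [ 1.95603121e-04 -3.19570385e-01  9.47562521e-01 -1.42274007e+02]
 [ 0.00000000e+00  0.00000000e+00  0.00000000e+00  1.00000000e+00]]
t 0.15 [ 245.  -547.3  230.5] [-1.7992e+02 -1.0000e-02  2.4110e+01] F [-0.2 -0.3 -0.6] gap 85.4
[13.99, -13.93, -0.22, -0.02, -0.01, -18.32]
[27.97, -27.87, -0.43, -0.03, -0.03, -36.64]
[41.96, -41.8, -0.65, -0.05, -0.04, -54.97]
[55.95, -55.73, -0.87, -0.06, -0.06, -73.29]
```

play_rows([
  [[3.5, -3.5, 0, 0, 0, -4.5], [7, -7, 0, 0, 0, -9], [10.5, -10.4, -0.1, 0, 0, -13.7], [14, -13.9, -0.2, 0, 0, -18.3], [14, -13.9, -0.2, 0, 0, -18.3]],
])

```text
time: 0.65
tool_pos: [317.9, -359.0, 233.1]
tcp_rot: [-179.9, -0.1, 42.8]
ft_force: [-0.2, -0.8, 0.2]
finger_gap: 85.4
grip_force: 0.0
```

play_rows([
  [[4.4, -2.2, 0, 0, 0, -4.5], [8.8, -4.4, 0, 0, 0, -9], [13.2, -6.6, -0.1, 0, 0, -13.7], [17.6, -8.8, -0.2, 0, 0, -18.3], [17.6, -8.8, -0.2, 0, 0, -18.3]],
])

```text
time: 1.15
tool_pos: [388.4, -175.2, 235.4]
tcp_rot: [180.0, -0.1, 61.2]
ft_force: [-0.5, -0.6, -0.4]
finger_gap: 85.4
grip_force: 0.0
```

play_rows([
  [[4.9, -0.7, 0, 0, 0, -4.5], [9.8, -1.4, 0, 0, 0, -9], [14.7, -2.1, -0.1, 0, 0, -13.7], [19.5, -2.8, -0.2, 0, 0, -18.3], [19.5, -2.8, -0.2, 0, 0, -18.3]],
])

```text
time: 1.65
tool_pos: [458.9, 8.2, 237.2]
tcp_rot: [180.0, -0.1, 79.4]
ft_force: [-0.5, 0.2, 0.3]
finger_gap: 85.8
grip_force: 0.0
```

play_rows([
  [[4.9, 0.9, 0, 0, 0, -4.5], [9.8, 1.7, 0, 0, 0, -9], [14.7, 2.6, -0.1, 0, 0, -13.7], [19.4, 3.5, -0.2, 0, 0, -18.3], [19.4, 3.5, -0.2, 0, 0, -18.3]],
])

```text
time: 2.15
tool_pos: [530.0, 191.1, 237.8]
tcp_rot: [-179.9, -0.1, 97.6]
ft_force: [-0.5, -0.6, 0.0]
finger_gap: 85.0
grip_force: 0.0
```

```bash
python3 - <<'E'
from h import *
d=wsnap();pickle.dump(d,open('w1.pkl','wb'));cv2.imwrite('pics/w1.png',cv2.resize(d['pixels'][:,:,::-1],(784,588),interpolation=cv2.INTER_CUBIC))
rel((528,240,220),97.4,1)
E
```

```text
t 2.2 [529.5 188.7 238. ] [-1.7988e+02  2.0000e-02  9.7430e+01] F [-0.1 -1.   0.2] gap 85.6
[5.11, 0.52, 1.79, -0.12, 0.02, 0.03]
```

View pics/w1.png

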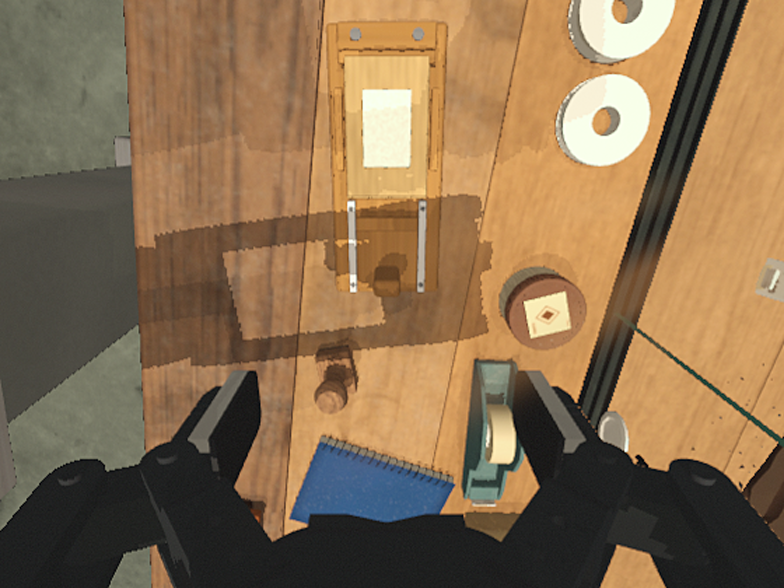

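The wrist view shows the lid at about (387,125), the tab at (387,280), the stamp at (335,390) and the notebook at the bottom. I'll enlarge the lid and tab.

```bash
python3 - <<'E'
from h import *
d=pickle.load(open('w1.pkl','rb'));im=d['pixels'][:,:,::-1]
a=cv2.resize(im[30:150,235:320],None,fx=4.8,fy=4.8,interpolation=cv2.INTER_CUBIC);b=cv2.resize(im[178:223,255:299],None,fx=8.7,fy=12.8,interpolation=cv2.INTER_CUBIC)
o=np.hstack([a,b[:576] if len(b)>=576 else np.pad(b,((0,576-len(b)),(0,0),(0,0)))]);print(a.shape,b.shape);cv2.imwrite('pics/w1c.png',o)
E
```

```text
(576, 408, 3) (576, 383, 3)
```

View pics/w1c.png

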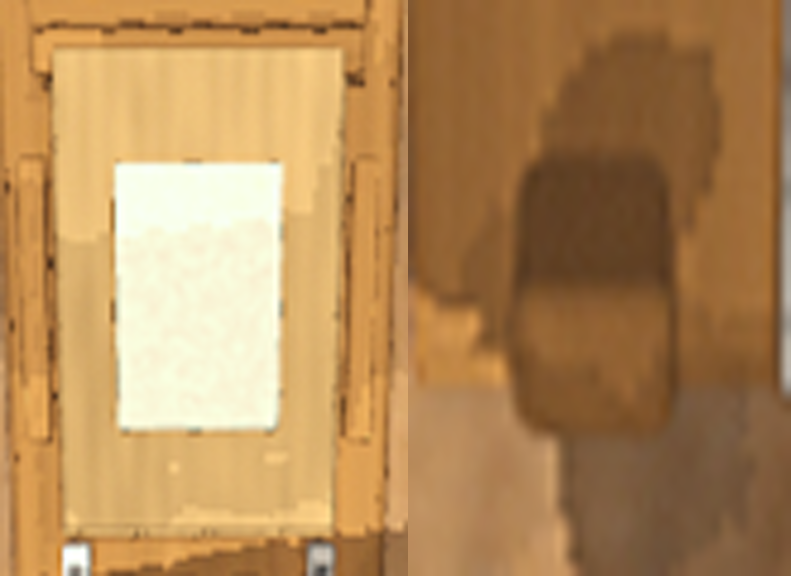

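The crop shows the lid top outline at (52,47), (343,47), (335,530), (65,530), and the tab's top face centred at (593,358).

```bash
python3 - <<'E'
from h import *
W,T,S=[pickle.load(open(n+'.pkl','rb')) for n in('w1','top','scene')]
L=(np.array([(52,47),(343,47),(335,530),(65,530)])+.5)/4.8-.5+[235,30]
t=[[(593.5-408)/8.7-.5+255,359/12.8-.5+178]]
p=plane(L,W,82);print(p.round(1),p.mean(0),np.degrees(np.arctan2(*((p[0]+p[1]-p[2]-p[3])[[1,0]]))), np.degrees(np.arctan2(*((p[1]-p[0]+p[2]-p[3])[[1,0]]))))
ct=lambda p:(np.array(p)+.5)/6-.5+[120,180]
cs=lambda p:(np.array(p)+.5)/4.8-.5+[180,240]
lt=ct([(105,122),(355,97),(362,245),(112,272)]);ls=cs([(92,308),(200,150),(337,182),(240,343)])
m=lambda a:np.atleast_2d(np.mean(a,0))
print('lid W-T',tri(m(L),W,m(lt),T),'W-S',tri(m(L),W,m(ls),S))
print('tab',plane(t,W,68),'W-T',tri(t,W,ct([(571,153)]),T),'W-S',tri(t,W,cs([(347,72)]),S))
n=(np.array([(322,436),(454,484)])+.5)/1.4-.5;print('nb edge',plane(n,W,14))
rel((531,165,140),97.4,1)
E
```

```text
[[487.3 315.3  82. ]
 [538.1 322.1  82. ]
 [550.3 238.9  82. ]
 [498.4 231.9  82. ]] [518.53296495 277.07923643  82.        ] 97.95802875081945 7.629313875906505
lid W-T [[518.60922931 279.16213337  65.87638133]] W-S [[517.47076235 278.68096739  77.63692932]]
tab [[533.14588802 166.60408806  68.        ]] W-T [[533.28313886 164.53580745  61.82296438]] W-S [[532.79569913 164.86345551  64.25284767]]
nb edge [[493.27358733 -13.09444952  14.        ]
 [632.61241677 -53.51903909  14.        ]]
t 2.2 [529.5 188.7 238. ] [-1.7988e+02  2.0000e-02  9.7430e+01] F [-0.1 -1.   0.2] gap 85.6
[-2.36, -0.13, 9.8, -0.12, 0.02, 0.03]
```

play_rows([
  [[-1.2, 0.1, 4, 0, 0, 0], [-2.3, 0.1, 8, 0, 0, 0], [-2.3, 0.1, 12, 0, 0, -0.3], [-2.3, 0.1, 15, 0, 0, -0.3], [-2.3, 0.1, 15, 0, 0, -0.3]],
])

```text
time: 2.7
tool_pos: [529.0, 161.8, 84.0]
tcp_rot: [-179.5, 0.1, 97.4]
ft_force: [-0.6, -0.7, -1.6]
finger_gap: 85.3
grip_force: 0.0
```

```bash
python3 - <<'E'
from h import *
d=wsnap();pickle.dump(d,open('w2.pkl','wb'));cv2.imwrite('pics/w2.png',cv2.resize(d['pixels'][:,:,::-1],(784,588),interpolation=cv2.INTER_CUBIC))
rel((533.3,166,40),97.7,1)
E
```

```text
t 2.75 [531.  162.6  87.2] [-1.797e+02  5.000e-02  9.745e+01] F [ 0.3 -0.2  0.2] gap 85.3
[0.31, 0.29, 4.72, -0.3, 0.05, -0.25]
```

View pics/w2.png

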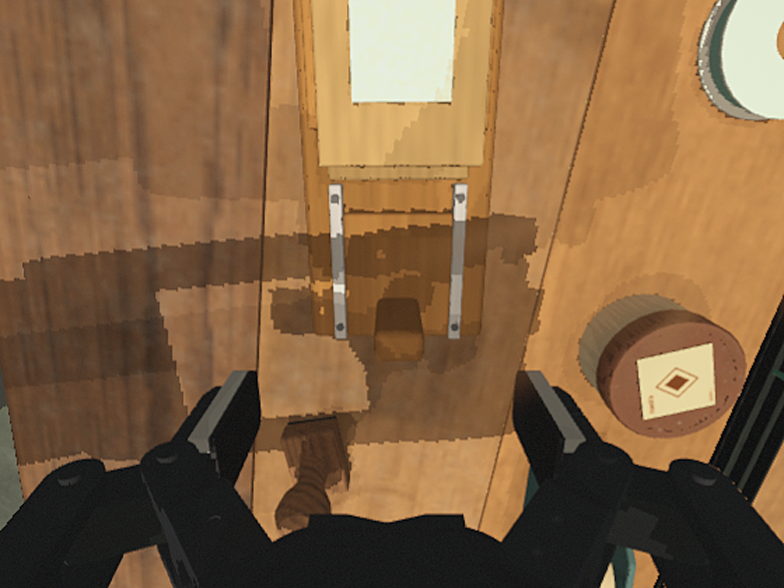

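The tab's top face is centred at (400,346) and the stamp's base is near (316,452). I check both against the finger sweep.

```bash
python3 - <<'E'
from h import *
W,W1=[pickle.load(open(n+'.pkl','rb')) for n in('w2','w1')]
f=lambda p:(np.array(p)+.5)/1.4-.5
print(plane(f([(400,346.5),(376,333),(424,333)]),W,68).round(1)); print('tri w1w2',tri(f([(400,346.5)]),W,[[(593.5-408)/8.7-.5+255,359/12.8-.5+178]],W1))
print('stamp base',plane(f([(283,420),(348,415),(350,488)]),W,15).round(1),'head',plane(f([(302,510)]),W,50))
print('lid edge z82',plane(f([(320,165),(484,165)]),W,82).round(1))
rel((533.5,166,40),97.7,1)
E
```

```text
[[533.7 166.4  68. ]
 [523.6 171.   68. ]
 [542.2 173.5  68. ]]
tri w1w2 [[533.27379648 167.43471135  70.21586038]]
stamp base [[479.7  86.   15. ]
 [515.6  94.2  15. ]
 [522.   43.6  15. ]] head [[498.83639872  59.7283097   50.        ]]
lid edge z82 [[498.7 232.7  82. ]
 [549.8 239.4  82. ]]
t 2.75 [531.  162.6  87.2] [-1.797e+02  5.000e-02  9.745e+01] F [ 0.3 -0.2  0.2] gap 85.3
[0.31, 0.31, 4.72, -0.3, 0.05, -0.25]
```

play_rows([
  [[0.3, 0.3, 0, 0, 0, -0.3], [0.3, 0.3, 2, 0, 0, -0.3], [0.3, 0.3, 3.7, 0, 0, -0.3], [0.3, 0.3, 4.7, 0, 0, -0.3], [0.3, 0.3, 4.7, 0, 0, -0.3]],
])

```text
time: 3.25
tool_pos: [535.8, 168.3, 42.7]
tcp_rot: [180.0, 0.0, 97.9]
ft_force: [-0.4, -0.3, -0.1]
finger_gap: 85.3
grip_force: 0.0
```

play_rows([
  [[0, 0, 0, 0, 0, 0], [0, 0, 0, 0, 0, 0], [0, 0, 0, 0, 0, 0], [0, 0, 0, 0, 0, 0], [0, 0, 0, 0, 0, 0]],
], jaw=0, squeeze=25)

```text
time: 3.75
tool_pos: [533.4, 168.1, 42.8]
tcp_rot: [-179.7, 0.0, 97.9]
ft_force: [-12.6, -1.6, 7.0]
finger_gap: 19.4
grip_force: 26.3
```

play_rows([
  [[0, 0, 0, 0, 0, 0], [0, 0, 0, 0, 0, 0], [0, 0, 0, 0, 0, 0], [0, 0, 0, 0, 0, 0], [0, 0, 0, 0, 0, 0]],
])

```text
time: 4.25
tool_pos: [533.4, 168.0, 42.7]
tcp_rot: [-179.7, 0.0, 97.9]
ft_force: [-13.2, -2.6, 13.7]
finger_gap: 19.8
grip_force: 27.3
```

play_rows([
  [[0.3, -0.2, -0.1, 0, 0, 0], [0.7, -0.2, -0.1, 0, 0, 0], [1.1, -0.2, -0.1, 0, 0, 0], [1.5, -0.2, -0.1, 0, 0, 0], [1.5, -0.2, -0.1, 0, 0, 0]],
])

```text
time: 4.75
tool_pos: [531.0, 183.6, 42.9]
tcp_rot: [-180.0, -0.0, 97.9]
ft_force: [-0.5, 0.6, -5.3]
finger_gap: 19.6
grip_force: 26.0
```

play_rows([
  [[0.2, 0, 0, 0, 0, 0], [0.4, 0, 0, 0, 0, 0], [0.6, 0, 0, 0, 0, 0], [0.7, 0, 0, 0, 0, 0], [0.7, 0, 0, 0, 0, 0]],
])

```text
time: 5.25
tool_pos: [530.2, 189.9, 42.9]
tcp_rot: [-180.0, -0.0, 97.9]
ft_force: [-0.8, -2.2, -8.8]
finger_gap: 19.4
grip_force: 25.7
```

play_rows([
  [[0.2, 0, 0.1, 0, 0, 0], [0.3, 0, 0.1, 0, 0, 0], [0.4, 0, 0.1, 0, 0, 0], [0.4, 0, 0.1, 0, 0, 0]],
])

```text
time: 5.65
tool_pos: [530.2, 190.9, 42.9]
tcp_rot: [-179.9, 0.3, 97.9]
ft_force: [-4.3, -16.2, 2.8]
finger_gap: 19.6
grip_force: 27.0
```

The clamp has hit its stop (16 N). Next I open the jaw, rise, and move over to the lid.

play_rows([
  [[-0.1, 0, 0, 0, 0, 0], [-0.2, 0, 0, 0, 0, 0], [-0.2, 0, 0, 0, 0, 0], [-0.2, 0, 0, 0, 0, 0], [-0.2, 0, 0, 0, 0, 0]],
], jaw=1)

```text
time: 6.15
tool_pos: [530.5, 192.1, 42.6]
tcp_rot: [180.0, -0.0, 97.9]
ft_force: [-0.6, 0.2, 0.4]
finger_gap: 85.2
grip_force: 0.0
```

play_rows([
  [[0, 0, -2, 0, 0, 0], [0, 0, -6, 0, 0, 0], [0, 0, -10, 0, 0, 0], [0, 0, -14, 0, 0, 0], [0, 0, -14, 0, 0, 0]],
])

```text
time: 6.65
tool_pos: [534.1, 193.1, 190.0]
tcp_rot: [179.3, -0.1, 97.9]
ft_force: [0.2, -0.0, 0.9]
finger_gap: 85.6
grip_force: 0.0
```

```bash
python3 - <<'E'
from h import *
d=wsnap();pickle.dump(d,open('w3.pkl','wb'));cv2.imwrite('pics/w3.png',cv2.resize(d['pixels'][:,:,::-1],(784,588),interpolation=cv2.INTER_CUBIC))
rel((518.6,277.5,120),97.8,1)
E
```

```text
t 6.7 [532.7 192.7 186.6] [ 1.7956e+02 -6.0000e-02  9.7930e+01] F [ 0.4 -0.6 -1.8] gap 85.4
[8.59, -0.28, 6.67, 0.44, -0.06, 0.13]
```

View pics/w3.png

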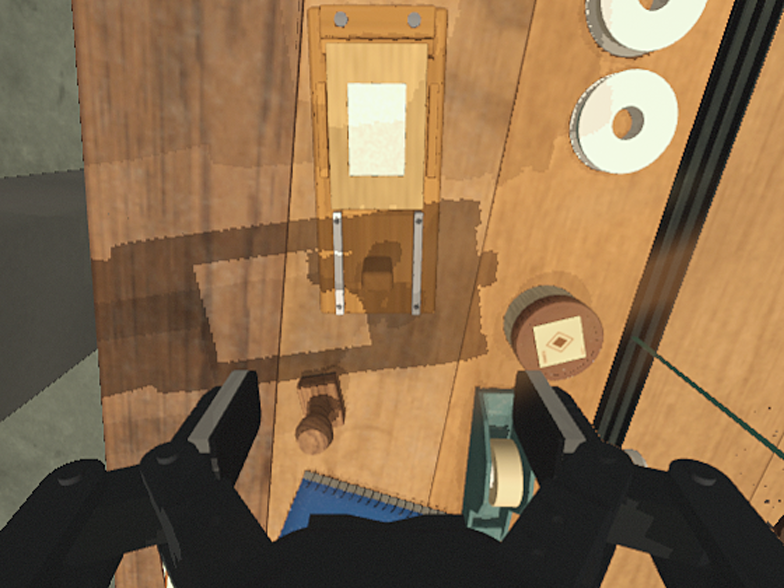

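The clamp is now covering the foot, with the tab top at about (378,283). The lid outline is (327,43), (425,43), (421,210), (332,210).

```bash
python3 - <<'E'
from h import *
W=pickle.load(open('w3.pkl','rb'));f=lambda p:(np.array(p)+.5)/1.4-.5
t=plane(f([(378,283)]),W,68)[0];p=plane(f([(327,43),(425,43),(421,210),(332,210)]),W,82);c=p.mean(0)
print(t,c,'tab-lid',np.hypot(*(t-c)[:2]),p.round(1))
rel((518.6,277.5,120),97.8,1)
E
```

```text
[531.04410283 187.80926471  68.        ] [518.32682922 276.88685309  82.        ] tab-lid 89.98080794574803 [[488.3 315.   82. ]
 [537.1 321.9  82. ]
 [548.8 238.7  82. ]
 [499.1 231.9  82. ]]
t 6.7 [532.7 192.7 186.6] [ 1.7956e+02 -6.0000e-02  9.7930e+01] F [ 0.4 -0.6 -1.8] gap 85.4
[8.59, -0.28, 6.67, 0.44, -0.06, 0.13]
```

play_rows([
  [[3, -0.3, 0, 0, 0, 0], [6, -0.3, 1, 0, 0, 0], [8.5, -0.3, 3, 0, 0, 0], [8.5, -0.3, 5, 0, 0, 0], [8.5, -0.3, 5, 0, 0, 0]],
])

```text
time: 7.2
tool_pos: [512.3, 275.2, 127.3]
tcp_rot: [-179.6, 0.1, 98.0]
ft_force: [-0.3, 0.2, -0.8]
finger_gap: 85.4
grip_force: 0.0
```

play_rows([
  [[0, 0, 0, 0, 0, 0], [0, 0, 0, 0, 0, 0], [0, 0, 0, 0, 0, 0]],
])

```text
time: 7.5
tool_pos: [516.5, 275.4, 133.6]
tcp_rot: [179.9, -0.0, 97.9]
ft_force: [-0.1, 0.2, 0.4]
finger_gap: 85.6
grip_force: 0.0
```

```bash
python3 - <<'E'
from h import *
rel((518.5,277,36),97.8,1)
E
```

```text
t 7.5 [516.5 275.4 133.6] [ 1.7989e+02 -3.0000e-02  9.7860e+01] F [-0.1  0.2  0.4] gap 85.6
[0.13, 0.2, 9.76, 0.11, -0.03, 0.06]
```

play_rows([
  [[0.1, 0.2, 1.5, 0, 0, 0], [0.1, 0.2, 4.5, 0, 0, 0], [0.1, 0.2, 7.5, 0, 0, 0], [0.1, 0.2, 9, 0, 0, 0], [0.1, 0.2, 10, 0, 0, 0]],
])

```text
time: 8.0
tool_pos: [516.5, 276.3, 30.3]
tcp_rot: [-179.9, 0.0, 97.9]
ft_force: [-0.2, -0.3, 0.6]
finger_gap: 85.5
grip_force: 0.0
```

play_rows([
  [[0, 0, 0, 0, 0, 0], [0, 0, 0, 0, 0, 0], [0, 0, 0, 0, 0, 0]],
])

```text
time: 8.3
tool_pos: [518.7, 277.4, 34.0]
tcp_rot: [179.8, -0.0, 97.9]
ft_force: [-0.1, -0.2, 0.8]
finger_gap: 85.1
grip_force: 0.0
```

play_rows([
  [[0, 0, 0, 0, 0, 0], [0, 0, 0, 0, 0, 0], [0, 0, 0, 0, 0, 0], [0, 0, 0, 0, 0, 0], [0, 0, 0, 0, 0, 0]],
], jaw=0.2, squeeze=30)

```text
time: 8.8
tool_pos: [518.1, 277.1, 33.2]
tcp_rot: [179.9, -0.0, 97.9]
ft_force: [-0.5, 0.2, 5.7]
finger_gap: 51.7
grip_force: 32.6
```

play_rows([
  [[0, 0, 0, 0, 0, 0], [0, 0, 0, 0, 0, 0], [0, 0, 0, 0, 0, 0], [0, 0, 0, 0, 0, 0]],
], squeeze=55)

```text
time: 9.2
tool_pos: [518.1, 277.1, 33.2]
tcp_rot: [179.9, -0.0, 97.9]
ft_force: [-0.3, -0.7, 6.3]
finger_gap: 51.2
grip_force: 57.1
```

play_rows([
  [[0, 0, -0.1, 0, 0, 0], [0, 0, -0.3, 0, 0, 0], [0, 0, -0.5, 0, 0, 0], [0, 0, -0.7, 0, 0, 0], [0, 0, -0.9, 0, 0, 0]],
])

```text
time: 9.7
tool_pos: [516.3, 276.2, 39.9]
tcp_rot: [-179.9, 0.1, 97.9]
ft_force: [2.2, 0.0, -13.8]
finger_gap: 51.3
grip_force: 59.8
```

play_rows([
  [[0, 0, -0.2, 0, 0, 0], [0, 0, -0.4, 0, 0, 0], [0, 0, -0.6, 0, 0, 0], [0, 0, -0.8, 0, 0, 0], [0, 0, -1, 0, 0, 0]],
])

```text
time: 10.2
tool_pos: [516.7, 276.7, 51.1]
tcp_rot: [-179.9, 0.0, 97.9]
ft_force: [-2.1, 0.3, -14.1]
finger_gap: 51.6
grip_force: 60.0
```

play_rows([
  [[0, 0, -0.3, 0, 0, 0], [0, 0, -0.6, 0, 0, 0], [0, 0, -0.9, 0, 0, 0], [0, 0, -1.2, 0, 0, 0], [0, 0, -1.5, 0, 0, 0]],
])

```text
time: 10.7
tool_pos: [517.1, 276.8, 66.4]
tcp_rot: [-180.0, 0.0, 97.9]
ft_force: [-3.5, -0.4, -14.2]
finger_gap: 51.3
grip_force: 60.1
```

play_rows([
  [[0, 0, -0.3, 0, 0, 0], [0, 0, -0.6, 0, 0, 0], [0, 0, -0.9, 0, 0, 0], [0, 0, -1.2, 0, 0, 0], [0, 0, -1.5, 0, 0, 0]],
])

```text
time: 11.2
tool_pos: [518.3, 277.1, 82.5]
tcp_rot: [179.9, -0.0, 97.9]
ft_force: [-1.3, 0.6, -1.6]
finger_gap: 51.9
grip_force: 61.4
```

play_rows([
  [[0, 0, -0.4, 0, 0, 0], [0, 0, -0.8, 0, 0, 0], [0, 0, -1.2, 0, 0, 0], [0, 0, -1.6, 0, 0, 0], [0, 0, -2, 0, 0, 0]],
])

```text
time: 11.7
tool_pos: [517.9, 277.0, 102.2]
tcp_rot: [179.9, -0.0, 97.9]
ft_force: [0.3, -0.9, -0.8]
finger_gap: 51.2
grip_force: 61.4
```

play_rows([
  [[0, 0, -0.4, 0, 0, 0], [0, 0, -0.8, 0, 0, 0], [0, 0, -1.2, 0, 0, 0], [0, 0, -1.6, 0, 0, 0], [0, 0, -1.8, 0, 0, 0]],
])

```text
time: 12.2
tool_pos: [517.6, 276.9, 119.8]
tcp_rot: [180.0, -0.0, 97.9]
ft_force: [0.3, 0.6, -1.1]
finger_gap: 51.7
grip_force: 61.4
```

play_rows([
  [[0, 0, 0, 0, 0, 0], [0, 0, 0, 0, 0, 0], [0, 0, 0, 0, 0, 0]],
])

```text
time: 12.5
tool_pos: [517.2, 276.8, 119.0]
tcp_rot: [-180.0, 0.0, 97.9]
ft_force: [-0.7, 0.3, -0.5]
finger_gap: 51.5
grip_force: 61.4
```

```bash
python3 - <<'E'
from h import *
from bench import optics
ims=[optics.snapshot(n)['pixels'][:,:,::-1] for n in('scene','top')]
d=wsnap();pickle.dump(d,open('w4.pkl','wb'))
o=np.hstack([cv2.resize(ims[0][200:380,170:290],(400,600)),cv2.resize(d['pixels'][:,:,::-1][:,80:360],(400,600))])
cv2.imwrite('pics/s4.png',o)
rel((548,-90,140),97.8,2)
E
```

```text
t 12.65 [517.3 276.8 119.1] [-1.7998e+02  1.0000e-02  9.7910e+01] F [ 0.3 -0.6 -0.1] gap 51.9
[-18.38, -1.0, -1.05, -0.01, 0.0, 0.05]
[-36.75, -2.01, -2.09, -0.02, 0.01, 0.11]
```

View pics/s4.png

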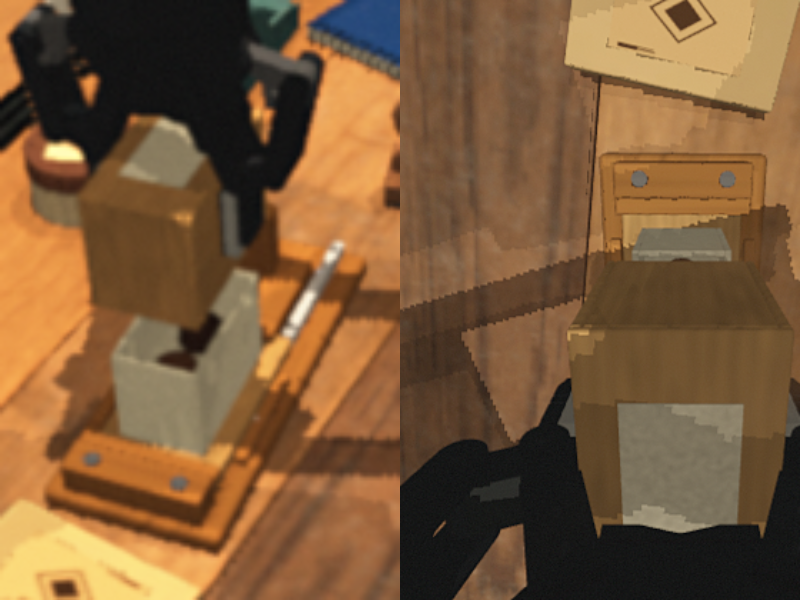

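The lid is clear and the tray stayed down, clamped. To refine the notebook centre I segment its blue cover in the stored views.

```bash
python3 - <<'E'
from h import *
for n,box in(('top',(160,250,300,375)),('scene',(180,240,255,350))):
    d=pickle.load(open(n+'.pkl','rb'));a,b,c,e=box
    im=d['pixels'][a:b,c:e].astype(int);m=((im[...,2]>im[...,0]+15)).astype(np.uint8)
    cs=max(cv2.findContours(m,cv2.RETR_EXTERNAL,cv2.CHAIN_APPROX_NONE)[0],key=cv2.contourArea)[:,0]+[c,a]
    w=plane(cs,d,14);(ctr,sz,an)=cv2.minAreaRect(w[:,:2].astype(np.float32));print(n,ctr,sz,an)
E
```

```text
top (548.3357543945312, -91.6380615234375) (102.81482696533203, 146.45054626464844) 76.81702423095703
scene (546.4637451171875, -83.41999053955078) (102.17405700683594, 144.13592529296875) 76.95011901855469
```

play_rows([
  [[-1, 0, -0.5, 0, 0, 0], [-3.5, -0.2, -1, 0, 0, 0], [-7, -0.4, -1, 0, 0, 0], [-10.5, -0.6, -1, 0, 0, 0], [-14, -0.8, -1, 0, 0, 0]],
])

```text
time: 13.15
tool_pos: [528.8, 135.3, 129.8]
tcp_rot: [180.0, 0.0, 97.9]
ft_force: [-0.1, -0.3, -0.5]
finger_gap: 51.1
grip_force: 61.4
```

play_rows([
  [[-3.5, -0.2, 0, 0, 0, 0], [-7, -0.4, 0, 0, 0, 0], [-10.5, -0.6, 0, 0, 0, 0], [-14, -0.7, 0, 0, 0, 0], [-17.5, -0.9, 0, 0, 0, 0]],
])

```text
time: 13.65
tool_pos: [543.9, -39.6, 129.8]
tcp_rot: [180.0, 0.0, 97.9]
ft_force: [0.3, -0.1, -1.0]
finger_gap: 51.7
grip_force: 61.4
```

play_rows([
  [[-2.5, -0.1, 0, 0, 0, 0], [-4.2, -0.2, 0, 0, 0, 0], [-5, -0.2, 0, 0, 0, 0], [-5, -0.2, 0, 0, 0, 0], [-5, -0.2, 0, 0, 0, 0]],
])

```text
time: 14.15
tool_pos: [548.8, -86.5, 129.3]
tcp_rot: [-180.0, -0.0, 97.9]
ft_force: [0.2, -0.1, 0.3]
finger_gap: 51.3
grip_force: 61.4
```

play_rows([
  [[0, 0, 0, 0, 0, 0], [0, 0, 0, 0, 0, 0]],
])

```text
time: 14.35
tool_pos: [548.8, -86.3, 129.2]
tcp_rot: [-180.0, -0.0, 98.0]
ft_force: [-0.0, 0.5, -0.4]
finger_gap: 51.7
grip_force: 61.4
```

```bash
python3 - <<'E'
from h import *
from bench import optics
d=wsnap();i=optics.snapshot('top')['pixels'][:,:,::-1]
cv2.imwrite('pics/w5.png',np.hstack([cv2.resize(d['pixels'][:,:,::-1],(500,375)),cv2.resize(i[150:270,280:380],(300,375))]))
rel((548.5,-88,28),97.8,1)
E
```

```text
t 14.45 [548.9 -86.6 129.3] [-180.     -0.     97.97] F [ 0.  0. -1.] gap 51.3
[-0.14, -0.06, 10.13, -0.0, -0.0, 0.17]
```

View pics/w5.png

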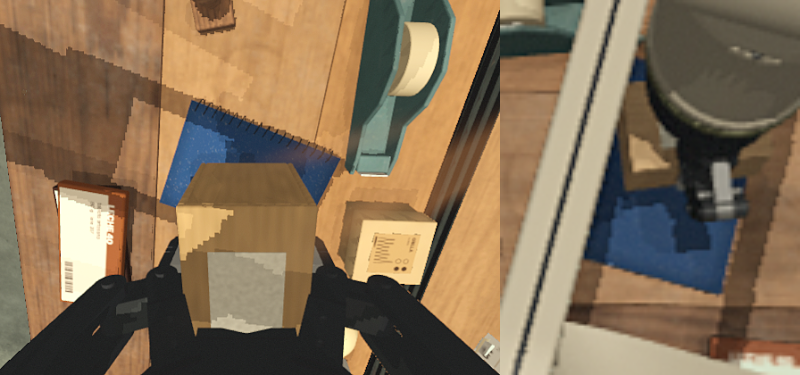

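The lid hangs over the notebook, with clear space around it. I lower it.

play_rows([
  [[-0.1, 0, 1.5, 0, 0, 0], [-0.1, 0, 4, 0, 0, 0], [-0.1, 0, 6.5, 0, 0, 0], [-0.1, 0, 8.5, 0, 0, 0], [-0.1, 0, 9.2, 0, 0, 0]],
])

```text
time: 14.95
tool_pos: [546.4, -87.6, 33.5]
tcp_rot: [-179.7, -0.1, 97.9]
ft_force: [0.1, 1.0, -0.7]
finger_gap: 51.4
grip_force: 61.4
```

play_rows([
  [[0, 0, 0, 0, 0, 0], [0, 0, 0.2, 0, 0, 0], [0, 0, 0.4, 0, 0, 0], [0, 0, 0.6, 0, 0, 0], [0, 0, 0.7, 0, 0, 0]],
])

```text
time: 15.45
tool_pos: [549.4, -88.4, 30.8]
tcp_rot: [179.9, 0.0, 97.9]
ft_force: [-0.4, 0.3, -0.6]
finger_gap: 51.7
grip_force: 61.4
```

play_rows([
  [[0, 0, 0.1, 0, 0, 0], [0, 0, 0.2, 0, 0, 0], [0, 0, 0.2, 0, 0, 0]],
])

```text
time: 15.75
tool_pos: [548.9, -88.3, 28.2]
tcp_rot: [-180.0, -0.0, 97.9]
ft_force: [-1.0, 0.2, -1.4]
finger_gap: 51.6
grip_force: 61.4
```

play_rows([
  [[0, 0, 0.1, 0, 0, 0], [0, 0, 0.2, 0, 0, 0], [0, 0, 0.2, 0, 0, 0]],
])

```text
time: 16.05
tool_pos: [548.9, -88.3, 26.1]
tcp_rot: [-180.0, -0.0, 97.9]
ft_force: [0.4, 0.7, -0.8]
finger_gap: 51.7
grip_force: 61.4
```

play_rows([
  [[0, 0, 0.1, 0, 0, 0], [0, 0, 0.2, 0, 0, 0], [0, 0, 0.2, 0, 0, 0]],
])

```text
time: 16.35
tool_pos: [548.9, -88.3, 24.2]
tcp_rot: [-180.0, -0.0, 97.9]
ft_force: [-0.2, -0.3, -0.1]
finger_gap: 51.3
grip_force: 61.6
```

play_rows([
  [[0, 0, 0.1, 0, 0, 0], [0, 0, 0.1, 0, 0, 0]],
])

```text
time: 16.55
tool_pos: [549.0, -88.3, 24.1]
tcp_rot: [-180.0, 0.0, 97.9]
ft_force: [-4.2, 1.2, 6.2]
finger_gap: 51.4
grip_force: 62.2
```

Contact at 6 N, so I release.

play_rows([
  [[0, 0, 0, 0, 0, 0], [0, 0, 0, 0, 0, 0], [0, 0, 0, 0, 0, 0]],
], squeeze=20)

```text
time: 16.85
tool_pos: [549.0, -88.3, 24.1]
tcp_rot: [-180.0, 0.0, 97.9]
ft_force: [-3.9, 0.0, 7.9]
finger_gap: 51.8
grip_force: 62.2
```

play_rows([
  [[0, 0, 0, 0, 0, 0], [0, 0, 0, 0, 0, 0], [0, 0, 0, 0, 0, 0], [0, 0, 0, 0, 0, 0], [0, 0, 0, 0, 0, 0]],
], jaw=1)

```text
time: 17.35
tool_pos: [548.9, -88.3, 23.2]
tcp_rot: [-180.0, -0.0, 97.9]
ft_force: [0.3, 0.7, 0.1]
finger_gap: 85.2
grip_force: 0.0
```

play_rows([
  [[0, 0, -1, 0, 0, 0], [0, 0, -4, 0, 0, 0], [0, 0, -8, 0, 0, 0], [0, 0, -12, 0, 0, 0], [0, 0, -15, 0, 0, 0]],
])

```text
time: 17.85
tool_pos: [549.8, -88.5, 177.2]
tcp_rot: [179.8, 0.1, 97.9]
ft_force: [0.8, -0.5, 0.0]
finger_gap: 85.3
grip_force: 0.0
```

play_rows([
  [[0, 0, 0, 0, 0, 0], [0, 0, 0, 0, 0, 0], [0, 0, 0, 0, 0, 0]],
])

```text
time: 18.15
tool_pos: [548.2, -88.1, 172.2]
tcp_rot: [-179.9, -0.0, 97.9]
ft_force: [0.0, -0.2, -0.9]
finger_gap: 85.6
grip_force: 0.0
```

```bash
python3 - <<'E'
from h import *
from bench import optics
d=wsnap();i=optics.snapshot('scene')['pixels'][:,:,::-1]
cv2.imwrite('pics/w6.png',np.hstack([cv2.resize(d['pixels'][:,:,::-1],(440,330)),cv2.resize(i[160:360,180:370],(350,330))]))
rel((548.5,-88,28),97.8,1)
E
```

```text
t 18.25 [547.9 -88.  171.6] [-1.7985e+02 -6.0000e-02  9.7910e+01] F [ 0.   0.  -0.2] gap 85.3
[-0.02, 0.09, 14.36, -0.15, -0.06, 0.11]
```

View pics/w6.png

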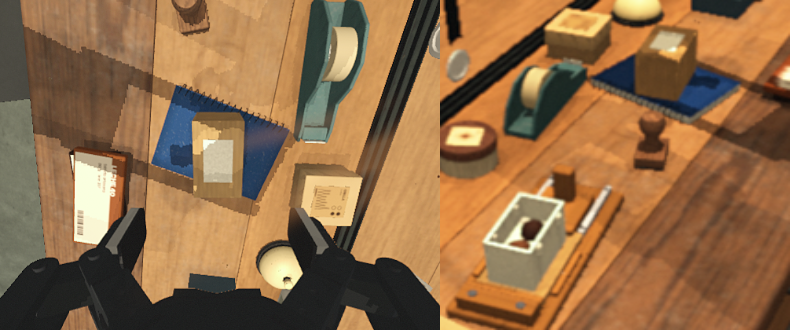

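The lid stands upright on the notebook and the box is clamped with its tray open. One last check of the notebook centre from its corners in this view.

```bash
python3 - <<'E'
from h import *
d=wsnap();f=lambda p:(np.array(p,float)+.5)*560/440-.5
p=plane(f([(178,85),(290,130),(258,212),(152,163)]),d,14);print(p.round(1),p.mean(0))
p=plane(f([(193,138),(243,138),(241,198),(196,198)]),d,76);print(p.round(1),p.mean(0))
E
```

```text
[[ 493.3  -22.    14. ]
 [ 633.7  -55.7   14. ]
 [ 616.6 -173.    14. ]
 [ 468.9 -122.    14. ]] [553.13043789 -93.17251529  14.        ]
[[ 521.3  -66.3   76. ]
 [ 569.9  -59.5   76. ]
 [ 579.  -124.3   76. ]
 [ 531.6 -131.    76. ]] [550.43461617 -95.27246751  76.        ]
```

The lid is within about 1 cm of the notebook's middle, so I hand in.

```bash
python3 -c "
from bench import job
print(job.hand_in())"
```

```text
the job is handed in; nothing more can be done
None
```

I slid the clamp home, drew the lid off with the box staying down, set the lid on the notebook within about 1 cm of its middle, and handed the job in at about 18 s; no verdict was returned.

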